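# Square a phone into the alignment jig

## Task

On the phone repair bench, push the red-cased phone along the mat with the fingertips until its long side is flat against the back fence of the blue jig and its end is against the end stop, and push the yellow clamp along the fence until it closes up against the phone's other end. Only push: the phone stays flat on the mat and is never lifted or tipped, and the small things lying around stay where they are.

Things in the scene. Friction and masses are not known exactly. Their poses are not given: they have to be found in the camera images.
- jig: Blue L of two bars, 16 mm wide, 10 mm high, fixed on the grey mat (mat top 3 mm above the table). Origin: on the mat, on the back fence's inner face. x points through the fence, away from the robot; y along it to the end stop. Fence: inner face x = 0, y -219 to +181 mm. Stop: inner face y = +165 mm, x -70 to +16 mm. The phone goes on the mat in the corner, x < 0, y < 165 mm
- stop_corner (a point): Inner corner of the jig where the back fence meets the end stop (jig x 0, y +165 mm), half-way up the bars (5 mm above the mat); axes as the jig's. The jig is placed and turned differently each time but never moves in a run
- clamp (a joint): Yellow cross bar that slides along the back fence (jig +y), in m: 0 = farthest from the end stop, grows towards it, travel ends at 0.200. At value q its inner face is at jig y = q - 0.165; it meets the 152 mm long phone lying against the end stop at 0.178. About 2 N of friction; stays where it is left
- clamp_face (a point): Middle of the clamp's inner face (facing the end stop), 11.5 mm above the mat, at jig x -35 mm; axes as the jig's. The bar spans jig x -68 to -2 mm, is 16 mm thick (outer face at y -16 mm from this point), top 22 mm above the mat; its carriage, 30 x 34 mm, same top, rides over the fence
- phone_center (a point): Loose phone in a red bumper case, black screen up, lying flat on the mat in front of the back fence, about 0.2 kg; 76 mm (its x) by 152 mm (its y, long) by 12 mm thick. Point: its centre, half-way up (6 mm above the mat). Its y axis starts within about 20 degrees of the fence's direction
- glue: Bystander, loose: small white bottle with black cap, 28 mm across, 58 mm tall, standing. Origin: centre of its underside
- flux: Bystander, loose: amber jar with green cap, 36 mm across, 50 mm tall, standing behind the back fence. Origin: centre of its underside
- dish: Bystander, loose: steel dish, 64 mm across, 20 mm high, behind the back fence. Origin: centre of its underside
- battery: Bystander, loose: flat black battery with white label, 42 x 70 x 6 mm, lying near the clamp end of the jig. Origin: centre of its underside
- driver: Bystander, loose: lying screwdriver with blue handle, 150 mm long, beyond the end stop. Origin: centre of its underside
- tape: Bystander, loose: green ring of tape lying flat, 54 mm across, 14 mm high, behind the back fence. Origin: centre of its underside
Not all that is in view belongs to the job. What is shaped like the part that bears phone_center but pink or white is not meant.

How it is judged:
At the end, for the whole second after the job is handed in: The phone lies flat and still on the mat in the jig's corner, long side within 3 mm of the back fence, end within 3 mm of the end stop, square to the fence within 0.03 rad, and the clamp has been slid to within 3.5 mm of its closed position (joint above 0.1745) (x of phone_center in the frame of jig between -0.041 and -0.035 m and y of phone_center in the frame of jig between 0.086 and 0.092 m and angle between the y axis of phone_center and the y axis of jig, either way round below 0.03 rad and angle between phone_center's own z axis and vertical below 0.05 rad and height (world z) of phone_center below 0.012 m and value of joint clamp above 0.1745 m and linear speed of phone below 0.01 m/s); the robot touches nothing.
It fails at once if the phone is lifted off the mat (its centre rises more than 8 mm) (height (world z) of phone_center above 0.017 m).
It fails at once if the phone is tipped by more than 0.15 rad (angle between phone_center's own z axis and vertical above 0.15 rad).
It fails at once if one of the small things around (glue, flux, dish, battery, screwdriver, tape) is moved more than 15 mm (distance of any of glue, flux, dish, battery, driver, tape from where it was at the start of the episode above 0.015 m).
It also fails if it takes over 58 s, if anything falls off the work surface, if the arm or the gripper's body presses on something with over 40 N, if the wrist force passes 120 N, or if a joint passes its speed limit or range.

## Robot

A 6-joint arm with a two-finger parallel gripper is mounted at the origin on the work surface. World frame = base frame: x ahead of the robot, y to its left, z up, the work surface at z = 0. Lengths are in m, angles in rad, forces in N, time in s.
With the tool pointing down it reaches from about 0.15 to 0.775 m from the base axis. Payload 6.1 kg.
Tool frame: the origin (TCP) lies at the very end of the fingers, on their centre line; the grasp point (between the pads) lies bot.grip_point_offset behind it (bot.grip_point_offset is the distance from the TCP to the grasp point, in m); z points along the fingers, y is the line along which they close (so a half turn about z gives the same grasp; the last joint's range is limited). The gripper opens to 85 mm and grips with 20 to 120 N. Pads are 22 mm wide; open, the fingers measure 114 mm over their backs; the gripper's body (76 mm by 85 mm) begins 54 mm behind the grasp point. The pads swing forward as they close: fully open they stand 13 mm farther back than shut.
Start: joints at [1.284, 0.126, -0.04, 1.405, 0, 1.571], TCP at [0.149, 0.504, 0.231] pointing down, gripper open.
Joint ranges: [-2.72, 2.72], [-0.95, 1.95], [-1.27, 1.35], [-1.78, 2.02], [-1.46, 1.47], [-3.14, 3.14]. Speed limits (rad/s): [2.39, 2.39, 3.01, 3.14, 3.14, 3.14].

## Interface

Orientations are given as a unit quaternion [w, x, y, z].
In Python, from bench import state, cams, bot gives the robot as it stands.
- The arm moves only by the tool play_rows, never from a script. Its argument "series" is one flat list of numbers, 5 for each row, row after row: the opening, from 0 (shut) to 1 (fully open), then the shift along the world's x, y, z in cm, then the turn about the world's z in degrees. A call has 1 to 10 rows; each row shifts and turns the commanded pose from where the row before left it; what a row does not reach is not made up. A row lasts 1/12 s, in which the tool goes at most 41.7 mm and 7.16 degrees, less where a joint would pass 70% of its speed; a pose out of reach is approached as far as the arm can. A call with a gripper value outside its range is refused whole. The fingers move at their own pace and stop on an object; "grip_force" is the grip in N (left out, the last holds). Time passes only in rows, so rows that do not move let the fingers close. It gives the time, the measured TCP pose, the force, the opening and the grip force at its end, in the units of the state.
- state(): the state, without advancing time (a new reading comes with each control period).
- cams.read_camera(name): name is "scene" or "top" or "wrist"; returns (picture, depth): 480x640x3 uint8, red, green, blue; 480x640 float32, m along the optical axis (not along the pixel's ray), 0 where there is no reading.
- cams.camera_params(name): a dict with "fx", "fy", "cx", "cy" (pixels), "extrinsics" (4x4, takes a point from camera to world coordinates). Camera axes: x right, y down, z forward; pixel columns grow to the right and rows downward; lengths in m; the calibration is good to about 2 mm. A picture is of the moment at which its call begins: read the wrist's pose just before it. camera_params takes no time and is no camera call; for the wrist camera it gives the pose at the moment of the call.
- bot.finish_job(): hands the job in; it is judged then, once.
The state is a dict: "t": time; "q": joint angles; "joint_vel": joint speeds; "joint_efforts": joint torques, N m; "tcp_pos": TCP position; "tcp_rot": TCP orientation; "ft_force": force on the tool from outside, world axes, zero at the start; "ft_torque": the same for the moment, N m; "finger_gap": opening from 0.0 (shut) to 1.0 (fully open); "gripper_force": force on a finger pad.
Only numpy, scipy, OpenCV 4.12 (cv2) and the standard library are available. Lean on these libraries where they do the work, as an engineer would, in place of code of your own. Each camera call takes 0.05 s, during which the arm holds its last target. There are 200 camera calls.

## Working session

There is one attempt and no reset: what is moved stays moved. The work goes in short steps, Python scripts to look and compute and a tool call to move; the robot and the scene stay as the last step left them, time stands still between calls to the robot, and variables do not carry over. Pictures are saved under pics/ and viewed, at most 10 in all, crops included, and the job is handed in when it is done.

Besides the shell and the picture viewer there is one more tool, called after "Call:" by a JSON object that holds its "fn" and its "kwargs". play_rows: Moves the arm, as the interface text tells. Its arguments: {"type":"object","properties":{"series":{"type":"array"},"grip_force":{"type":"number"}},"required":["series"]}

```bash
mkdir -p pics
python3 - <<'E'
from bench import state,cams,bot
import cv2,numpy as np
for n in("top","scene"):
    im,d=cams.read_camera(n);cv2.imwrite(f"pics/{n}0.png",im[:,:,::-1]);np.savez(f"pics/{n}0.npz",im=im,d=d)
    p=cams.camera_params(n);print(n,p["fx"],p["cx"],p["cy"],np.round(p["extrinsics"],3).tolist())
s=state();print(s["t"],s["tcp_pos"],s["tcp_rot"],s["finger_gap"],bot.grip_point_offset)
E
```

```text
top 441.01671960713674 309.9324509962388 235.47864317517917 [[-0.039, -0.977, 0.208, 0.265], [-0.999, 0.039, -0.005, -0.01], [-0.003, -0.208, -0.978, 1.164], [0.0, 0.0, 0.0, 1.0]]
scene 605.2544309991447 320.7020823532582 234.89576165463532 [[-0.891, 0.282, -0.355, 0.936], [0.453, 0.523, -0.722, 0.903], [-0.017, -0.804, -0.594, 0.794], [0.0, 0.0, 0.0, 1.0]]
0.1 [0.14841306 0.5032177  0.23059744] [-9.96505694e-05  1.42910260e-01  9.89735393e-01 -7.06371531e-04] 1.0044522008886017 0.0187
```

View pics/top0.png

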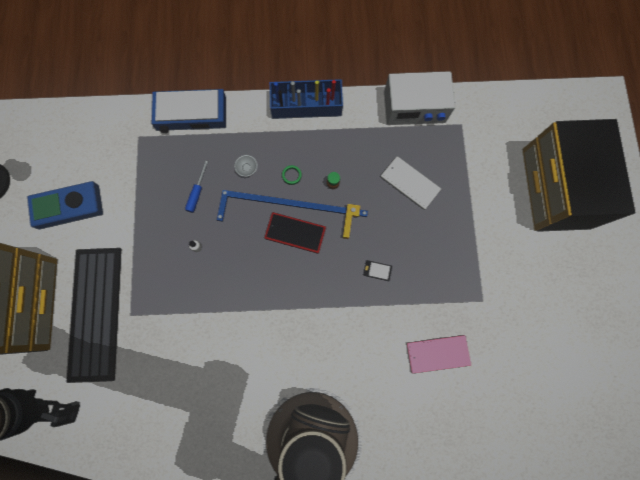

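View pics/scene0.png

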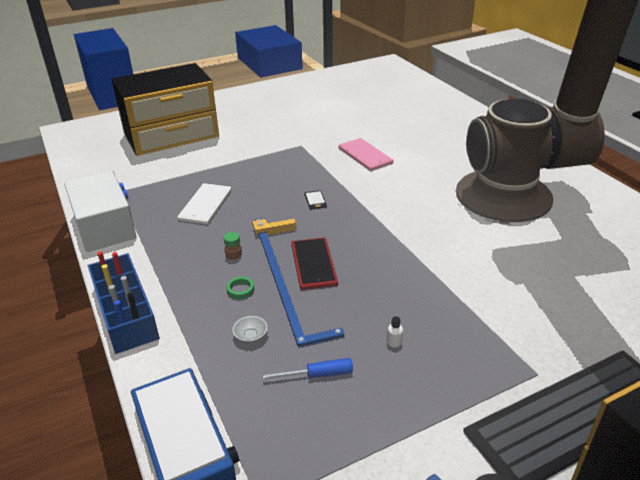

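The top view shows the red phone at (295,232), the blue fence from (225,194) to (365,213), the stop at (221,208), the clamp at (349,220), the glue at (194,244) and the battery at (377,270). Three things are phone-shaped: red-cased (295,232), white (411,183) and pink (438,354). The red-cased one with the black screen fits the description. Next I'll take an enlarged crop and measure in both views.

```bash
cat > h.py <<'E'
from bench import state,cams,bot
import cv2,numpy as np
def world(n,im,d,p,mask):
    v,u=np.nonzero(mask&(d>0)); z=d[v,u]
    P=np.c_[(u-p["cx"])/p["fx"]*z,(v-p["cy"])/p["fy"]*z,z,np.ones_like(z)]
    return (P@np.array(p["extrinsics"]).T)[:,:3]
def hit(p,uv,h):   # pixels -> world points at height h
    E=np.array(p["extrinsics"]); uv=np.atleast_2d(uv).astype(float)
    r=np.c_[(uv[:,0]-p["cx"])/p["fx"],(uv[:,1]-p["cy"])/p["fy"],np.ones(len(uv))]@E[:3,:3].T
    return E[:3,3]+r*((h-E[2,3])/r[:,2])[:,None]
def masks(im):
    H=cv2.cvtColor(im,cv2.COLOR_RGB2HSV).astype(int); h,s,v=H[...,0],H[...,1],H[...,2]
    return dict(red=((h<6)|(h>174))&(s>150)&(v>60),blue=(h>100)&(h<118)&(s>150)&(v>50),yel=(h>15)&(h<32)&(s>150)&(v>80))
def rect(P):
    c,(a,b),t=cv2.minAreaRect((P[:,:2]*1000).astype(np.float32)); return np.round(c,1),round(a,1),round(b,1),round(t,2)
E
python3 - <<'E'
from h import *
for n in("top","scene"):
    f=np.load(f"pics/{n}0.npz");im,d=f["im"],f["d"];p=cams.camera_params(n)
    for k,m in masks(im).items():
        W=np.full(im.shape[:2]+(3,),9.);mm=m&(d>0);W[mm]=world(n,im,d,p,m)
        near=(W[...,0]>.3)&(W[...,0]<.72)&(W[...,1]>-.25)&(W[...,1]<.3)&(W[...,2]<.06)
        nl,L,st,_=cv2.connectedComponentsWithStats((mm&near).astype(np.uint8))
        for i in range(1,nl):
            if st[i,4]>25:
                P=W[L==i];print(n,k,st[i].tolist(),*rect(P),"z",np.round(np.percentile(P[:,2],[5,50,95]),4))
t=np.load("pics/top0.npz")["im"][150:290,180:400]
cv2.imwrite("pics/crop.png",cv2.resize(t,None,fx=3.6,fy=3.6,interpolation=cv2.INTER_CUBIC)[:,:,::-1])
E
```

```text
top red [295, 219, 25, 7, 26] [546.   -9.3] 66.4 3.9 72.44 z [0.0124 0.0148 0.0188]
top red [265, 226, 60, 27, 125] [489.5  19.9] 67.0 159.7 8.91 z [0.0117 0.015  0.0185]
top blue [191, 185, 10, 27, 159] [623.6 292.4] 18.9 71.3 78.64 z [0.0181 0.0261 0.031 ]
top blue [219, 191, 127, 24, 662] [607.4  56.4] 340.5 66.2 88.77 z [0.0097 0.0135 0.0173]
top yel [343, 205, 17, 33, 223] [ 542.3 -126.5] 31.8 91.1 78.89 z [0.0221 0.0253 0.0296]
scene red [292, 238, 45, 50, 260] [524.5  28.9] 148.0 73.8 72.16 z [0.0105 0.014  0.0164]
scene blue [260, 233, 77, 111, 779] [583.1  59.3] 342.0 71.3 79.26 z [0.01   0.0125 0.015 ]
scene blue [308, 359, 35, 18, 219] [634.6 298. ] 18.6 58.7 72.75 z [0.0177 0.0263 0.0297]
scene yel [253, 220, 42, 10, 188] [ 545.7 -124.2] 34.7 89.3 79.91 z [0.0209 0.024  0.0269]
```

View pics/crop.png

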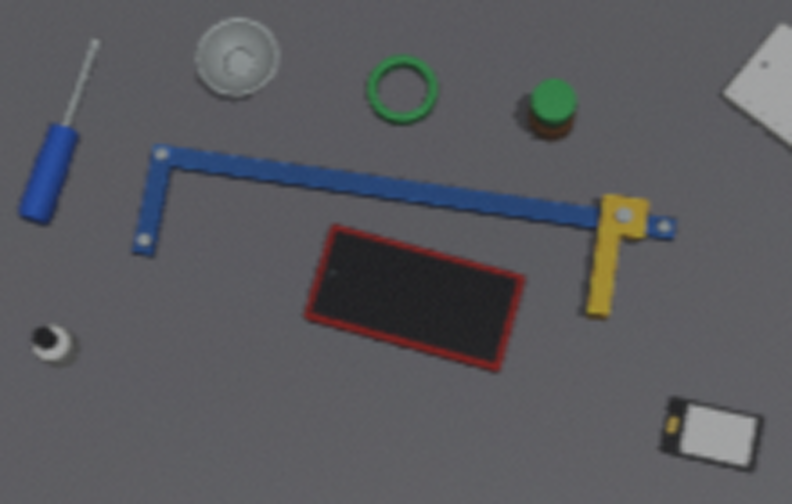

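Run:
```python
from h import *
c=lambda a:np.c_[180+(np.array(a)[:,0]+.5)/3.6-.5,150+(np.array(a)[:,1]+.5)/3.6-.5]
p=cams.camera_params("top")
np.set_printoptions(precision=4,suppress=True)
print("screws",hit(p,c([(161,153),(664,226),(143,240)]),.013)[:,:2])
print("phone corners",hit(p,c([(333,226),(525,275),(499,371),(305,318)]),.015)[:,:2])
print("clamp bar end/top",hit(p,c([(609,317),(586,314),(601,197),(648,199)]),.025)[:,:2])
print("battery",hit(p,c([(671,398),(764,414),(753,471),(660,453)]),.009)[:,:2])
print("glue",hit(p,c([(58,345)]),.02)[:,:2])
for n in("top","scene"):
    f=np.load(f"pics/{n}0.npz");p=cams.camera_params(n);m=masks(f["im"])["blue"]
    v,u=np.nonzero(m);W=hit(p,np.c_[u,v],.0125)[:,:2]
    k=(W[:,0]>.48)&(W[:,0]<.63)&(W[:,1]>-.08)&(W[:,1]<.185);W=W[k]
    W=W[W[:,0]>np.interp(W[:,1],[-.15,.21],[.54,.59])]
    vx,vy,x,y=cv2.fitLine(W.astype(np.float32),cv2.DIST_HUBER,0,.001,.001).ravel()
    print(n,"fence centre at y=0,.1:",x-y*vx/vy,x+(.1-y)*vx/vy,"ang",np.degrees(np.arctan(vx/vy)))
```

```text
screws [[ 0.6399  0.2126]
 [ 0.5674 -0.1643]
 [ 0.5723  0.226 ]]
phone corners [[ 0.5769  0.0834]
 [ 0.5335 -0.0584]
 [ 0.462  -0.0359]
 [ 0.5074  0.1057]]
clamp bar end/top [[ 0.4971 -0.118 ]
 [ 0.5    -0.1013]
 [ 0.5885 -0.1173]
 [ 0.5855 -0.1521]]
battery [[ 0.4378 -0.1615]
 [ 0.4233 -0.2288]
 [ 0.3819 -0.2175]
 [ 0.3977 -0.1508]]
glue [[0.4934 0.2867]]
top fence centre at y=0,.1: 0.59769255 0.6161793 ang 10.473874
scene fence centre at y=0,.1: 0.60051745 0.61782175 ang 9.817397
```

The crop confirms the red-cased, black-screened phone, with crop corners (333,226), (525,275), (499,371) and (305,318). The heights also check out: phone 15 mm, bars 13 mm, clamp 25 mm. The fence leans about 10.5° (jig y ≈ (0.18, 0.98)), with the inner corner at about (0.631, 0.206). The phone is centred at about (0.520, 0.024) with a 17° lean.

Plan: press the phone flat to the fence with shut fingers, then push the clamp so that it carries the phone along to the stop.

Call:
{"fn": "play_rows", "kwargs": {"series": [0,2.1,-3,0,0.6,0,2.1,-3,0,0.6,0,2.1,-3,0,0.6,0,2.1,-3,0,0.6,0,2.1,-3,0,0.6,0,2.1,-3,0,0.6,0,2.1,-3,0,0.6,0,2.1,-3,0,0.6,0,2.1,-3,0,0.6,0,2.1,-3,0,0.6]}}

```text
t: 0.93
tcp_pos: [0.3589, 0.2018, 0.2312]
tcp_rot: [-0.0, 0.091, 0.996, -0.0]
ft_force: [1.0, 1.1, 0.2]
finger_gap: -0.006
gripper_force: 0.0
```

Call:
{"fn": "play_rows", "kwargs": {"series": [0,1.6,-3.1,0,0,0,1.6,-3.1,0,0,0,1.6,-3.1,0,0,0,1.6,-3.1,0,0,0,1.6,-3.1,-1,0,0,0.5,-1,-2.5,0,0,0,0,-3.5,0,0,0,0,-3.5,0,0,0,0,-2.5,0,0,0,0,0,0]}}

```text
t: 1.77
tcp_pos: [0.4397, 0.0379, 0.0961]
tcp_rot: [-0.005, 0.091, 0.996, -0.001]
ft_force: [-0.7, -0.3, -0.3]
finger_gap: 0.005
gripper_force: 0.0
```

Run:
```python
from h import *
p=cams.camera_params("wrist");im,d=cams.read_camera("wrist");cv2.imwrite("pics/w1.png",im[:,:,::-1])
print(np.round(p["extrinsics"],3).tolist())
np.set_printoptions(precision=4,suppress=True)
for k,m in masks(im).items():
    P=world("w",im,d,p,m)
    if len(P)>30: print(k,len(P),rect(P),np.round(np.median(P,0),4))
```

```text
[[0.181, 0.941, 0.287, 0.366], [0.983, -0.173, -0.055, 0.053], [-0.003, 0.292, -0.956, 0.239], [0.0, 0.0, 0.0, 1.0]]
red 1653 (array([489.8,  24.1]), 132.5, 133.5, 24.36) [0.4936 0.0175 0.0144]
blue 1364 (array([525.3, 178.6]), 232.7, 52.5, 30.74) [0.5979 0.2189 0.0127]
yel 941 (array([467.2, -66.2]), 23.5, 155.6, 45.43) [ 0.5075 -0.1073  0.0236]
```

View pics/w1.png

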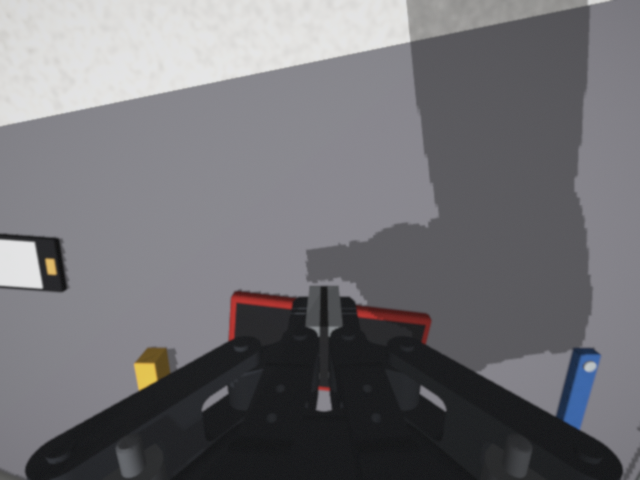

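The wrist view shows the near edge of the phone running from (236,293) to (430,316), just ahead of the shut fingertips. The yellow bar end is at left (150,365) and the stop end at right (585,365). This matches the plan, so I'll descend and push.

Call:
{"fn": "play_rows", "kwargs": {"series": [0,-0.1,-0.8,-2.5,0,0,0,0,-2.5,0,0,0,0,-2.2,0,0,0,0,-1.6,0,0,0,0,0,0,0,0,0,0,0]}}

```text
t: 2.32
tcp_pos: [0.4432, 0.0307, 0.0146]
tcp_rot: [0.0, 0.091, 0.996, 0.0]
ft_force: [0.4, 0.3, 1.4]
finger_gap: 0.002
gripper_force: 0.0
```

Call:
{"fn": "play_rows", "kwargs": {"series": [0,1,-0.18,0,0,0,1,-0.18,0,0,0,0.6,-0.11,0,0,0,0.5,-0.09,0,0,0,0.5,-0.09,0,0,0,0.5,-0.09,0,0,0,0.5,-0.09,0,0,0,0.4,-0.07,0,0,0,0.3,-0.05,0,0,0,0.2,-0.04,0,0]}}

```text
t: 3.15
tcp_pos: [0.4948, 0.021, 0.0146]
tcp_rot: [-0.003, 0.091, 0.996, 0.0]
ft_force: [-17.5, 1.4, 22.7]
finger_gap: -0.001
gripper_force: 11.3
```

z is too high: the tip is level with the top of the phone, and the up force says it may be pressing on the rim. I'll check before moving on.

Run:
```python
from h import *
im,d=cams.read_camera("scene")
cv2.imwrite("pics/s2.png",cv2.resize(im[200:350,220:420],None,fx=4,fy=4,interpolation=cv2.INTER_CUBIC)[:,:,::-1])
s=state();print(s["t"],s["tcp_pos"],s["ft_force"])
```

```text
3.2 [0.49510786 0.02091776 0.01462759] [-15.92986834   1.22811253  20.91263384]
```

View pics/s2.png

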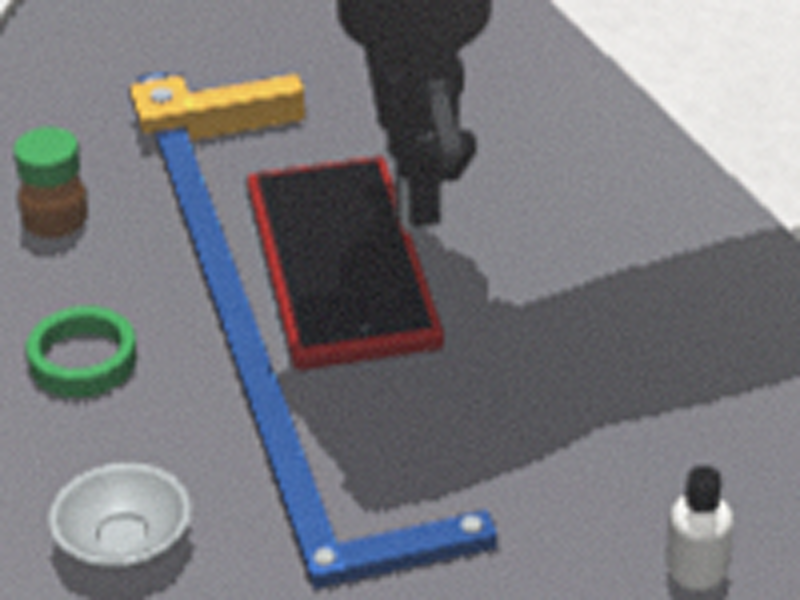

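The fingertip is on the near rim of the phone, which lies flat and about 15 mm from the fence. I'll lift off, back away, go lower and push again.

Call:
{"fn": "play_rows", "kwargs": {"series": [0,0,0,1,0,0,0,0,1,0,0,-1.6,0.3,0,0,0,-1.6,0.3,0,0,0,-0.6,0.1,-1,0,0,0,0,-1,0,0,0,0,-0.6,0,0,0,0,0,0,0,0,0,0,0]}}

```text
t: 3.95
tcp_pos: [0.46, 0.0275, 0.0071]
tcp_rot: [-0.0, 0.091, 0.996, -0.0]
ft_force: [-0.4, 0.2, 0.5]
finger_gap: -0.0
gripper_force: 0.0
```

Call:
{"fn": "play_rows", "kwargs": {"series": [0,0.7,-0.13,0,0,0,0.7,-0.13,0,0,0,0.5,-0.09,0,0,0,0.4,-0.07,0,0,0,0.4,-0.07,0,0,0,0.4,-0.07,0,0,0,0.4,-0.07,0,0,0,0.3,-0.05,0,0,0,0.3,-0.05,0,0,0,0,0,0,0]}}

```text
t: 4.78
tcp_pos: [0.5011, 0.0202, 0.0073]
tcp_rot: [0.0, 0.091, 0.996, -0.0]
ft_force: [-1.2, 0.1, 0.3]
finger_gap: -0.001
gripper_force: 0.2
```

Call:
{"fn": "play_rows", "kwargs": {"series": [0,0.2,-0.04,0,0,0,0.2,-0.04,0,0,0,0.2,-0.04,0,0,0,0,0,0,0]}}

```text
t: 5.12
tcp_pos: [0.5061, 0.0189, 0.0072]
tcp_rot: [-0.001, 0.091, 0.996, -0.0]
ft_force: [-4.0, -0.8, 2.7]
finger_gap: -0.0
gripper_force: 1.8
```

Run:
```python
from h import *
im,d=cams.read_camera("scene")
cv2.imwrite("pics/s3.png",cv2.resize(im[200:350,220:420],None,fx=4,fy=4,interpolation=cv2.INTER_CUBIC)[:,:,::-1])
s=state();print(s["t"],s["tcp_pos"],s["ft_force"])
```

```text
5.1667 [0.50610572 0.0188902  0.00716965] [-3.71309955 -2.69665456  2.26792971]
```

View pics/s3.png

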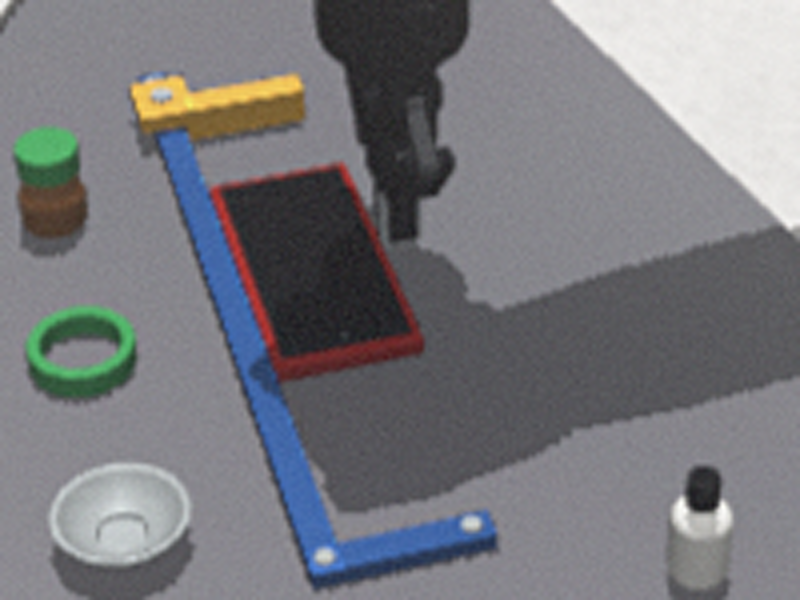

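The phone now lies along the fence, with its fence-side edge from about (215,190) to (278,372) in the crop, and the push force is rising. I'll seat it 2 mm further, then back off and rise.

Call:
{"fn": "play_rows", "kwargs": {"series": [0,0.1,-0.02,0,0,0,0.1,-0.02,0,0,0,0,0,0,0]}}

```text
t: 5.42
tcp_pos: [0.5062, 0.0189, 0.0071]
tcp_rot: [-0.002, 0.091, 0.996, 0.0]
ft_force: [-10.2, 0.9, 7.2]
finger_gap: 0.002
gripper_force: 5.1
```

Call:
{"fn": "play_rows", "kwargs": {"series": [0,-1,0.18,0,0,0,-2,0.36,0,0,0,0,0,2.5,0,0,0,0,3,0,0,0,0,3,0,0,0,0,0,0]}}

```text
t: 5.92
tcp_pos: [0.4823, 0.0246, 0.0983]
tcp_rot: [0.005, 0.091, 0.996, 0.001]
ft_force: [1.3, 0.2, 0.6]
finger_gap: -0.001
gripper_force: 0.0
```

Run:
```python
from h import *
E0=np.array([.6306,.2062]);a=np.radians(10.5);ex=np.array([np.cos(a),-np.sin(a)]);ey=np.array([np.sin(a),np.cos(a)])
for n in("top","scene"):
    im,d=cams.read_camera(n);p=cams.camera_params(n);m=masks(im)
    for k,h in(("red",.015),("yel",.025),("blue",.013)):
        v,u=np.nonzero(m[k]);W=hit(p,np.c_[u,v],h)[:,:2];J=np.c_[(W-E0)@ex,(W-E0)@ey+.165]*1000
        J=J[(J[:,0]>-130)&(J[:,0]<35)&(J[:,1]>-230)&(J[:,1]<190)]
        print(n,k,np.round(np.percentile(J,[1,50,99],axis=0),1).tolist(),rect(J/1000))
```

```text
top red [[-64.3, -104.0], [-29.4, -102.1], [-4.7, -93.1]] (array([ -34.3, -103. ]), 60.8, 10.7, 10.48)
top yel [[-71.3, -194.2], [-15.3, -171.4], [18.9, -162.4]] (array([ -26.4, -178.4]), 32.0, 91.7, 89.41)
top blue [[-68.0, -202.8], [1.7, 136.1], [12.2, 177.5]] (array([  3.5, -13.4]), 81.0, 398.7, 10.23)
scene red [[-74.1, -95.5], [-15.1, 22.1], [-1.4, 54.9]] (array([-37.8, -21.2]), 154.6, 72.7, 89.64)
scene yel [[-65.8, -189.7], [-14.4, -166.2], [21.8, -138.7]] (array([ -18.1, -158.6]), 48.8, 92.2, 72.15)
scene blue [[-65.0, -152.5], [6.0, 87.9], [15.7, 182.2]] (array([-26. ,  14.5]), 344.4, 84.4, 89.92)
```

The phone is seated with its long side square to the fence (0.4°) and its far end at jig y ≈ -97 to -103 mm. Next I'll go behind the clamp.

Call:
{"fn": "play_rows", "kwargs": {"series": [0,0.5,-2.5,0,0,0,0.5,-2.5,0,0,0,0.5,-2.5,0,0,0,0.5,-2.5,0,0,0,0.5,-2.5,0,0,0,0.5,-2.5,0,0,0,0.5,-2.5,0,0,0,0.5,-2.5,0,0,0,0,0,0,0,0,0,0,0,0]}}

```text
t: 6.85
tcp_pos: [0.518, -0.1766, 0.0907]
tcp_rot: [-0.001, 0.092, 0.996, 0.0]
ft_force: [-0.0, 0.2, 0.0]
finger_gap: 0.002
gripper_force: 0.0
```

Call:
{"fn": "play_rows", "kwargs": {"series": [0,0,0,-2.5,0,0,0,0,-2.5,0,0,0,0,-2,0,0,0,0,-1,0,0,0,0,0,0,0,0,0,0,0]}}

```text
t: 7.35
tcp_pos: [0.5181, -0.175, 0.0121]
tcp_rot: [-0.001, 0.09, 0.996, 0.0]
ft_force: [0.7, 0.2, 0.7]
finger_gap: -0.001
gripper_force: 0.0
```

Call:
{"fn": "play_rows", "kwargs": {"series": [0,0.18,1,0,0,0,0.18,1,0,0,0,0.18,1,0,0,0,0.11,0.6,0,0,0,0.11,0.6,0,0,0,0.11,0.6,0,0,0,0.11,0.6,0,0,0,0.11,0.6,0,0,0,0.11,0.6,0,0,0,0,0,0,0]}}

```text
t: 8.18
tcp_pos: [0.5307, -0.1087, 0.0123]
tcp_rot: [0.0, 0.09, 0.996, 0.0]
ft_force: [0.4, 0.1, -0.7]
finger_gap: 0.001
gripper_force: 0.0
```

Run:
```python
from h import *
im,d=cams.read_camera("scene")
cv2.imwrite("pics/s4.png",cv2.resize(im[200:350,220:420],None,fx=4,fy=4,interpolation=cv2.INTER_CUBIC)[:,:,::-1])
```

```text
(no output)
```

View pics/s4.png

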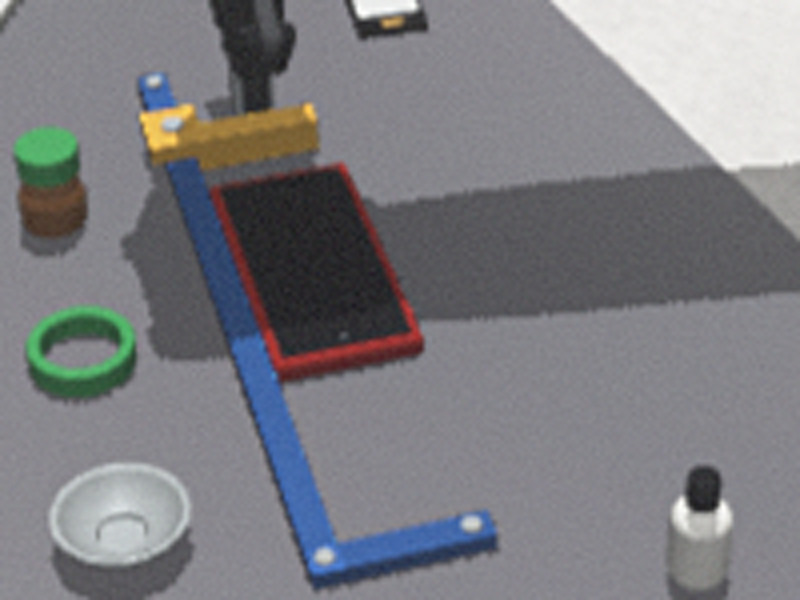

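The clamp bar (near end at about (310,130) in the crop) has moved towards the phone, with the finger behind it. I'll keep pushing steadily along the fence.

Call:
{"fn": "play_rows", "kwargs": {"series": [0,0.13,0.7,0,0,0,0.13,0.7,0,0,0,0.13,0.7,0,0,0,0.13,0.7,0,0,0,0.13,0.7,0,0,0,0.13,0.7,0,0,0,0.13,0.7,0,0,0,0.13,0.7,0,0,0,0.13,0.7,0,0,0,0.13,0.7,0,0]}}

```text
t: 9.07
tcp_pos: [0.5436, -0.0392, 0.0121]
tcp_rot: [-0.0, 0.091, 0.996, -0.0]
ft_force: [0.5, -4.1, -2.7]
finger_gap: -0.001
gripper_force: 1.8
```

Call:
{"fn": "play_rows", "kwargs": {"series": [0,0.13,0.7,0,0,0,0.13,0.7,0,0,0,0.13,0.7,0,0,0,0.13,0.7,0,0,0,0.11,0.6,0,0,0,0.11,0.6,0,0,0,0.11,0.6,0,0,0,0.09,0.5,0,0,0,0.07,0.4,0,0,0,0,0,0,0]}}

```text
t: 9.9
tcp_pos: [0.5538, 0.0162, 0.0124]
tcp_rot: [0.0, 0.09, 0.996, 0.001]
ft_force: [-0.0, -0.6, -0.7]
finger_gap: -0.002
gripper_force: 0.2
```

Run:
```python
from h import *
im,d=cams.read_camera("scene")
cv2.imwrite("pics/s5.png",cv2.resize(im[200:350,220:420],None,fx=4,fy=4,interpolation=cv2.INTER_CUBIC)[:,:,::-1])
```

```text
(no output)
```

View pics/s5.png

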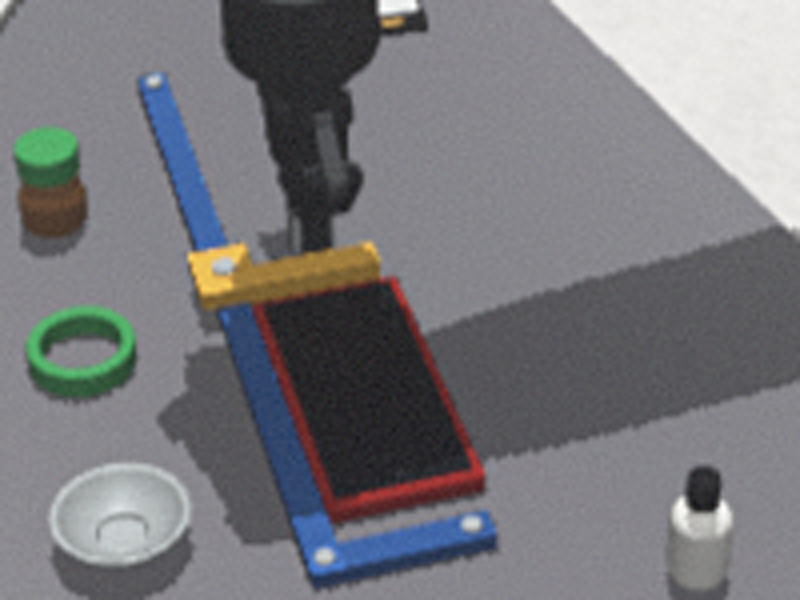

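The clamp is carrying the phone along the fence, with about 18 mm to go to the stop. Next I'll push in small steps while watching the force.

Call:
{"fn": "play_rows", "kwargs": {"series": [0,0.07,0.4,0,0,0,0.07,0.4,0,0,0,0.05,0.3,0,0,0,0.05,0.25,0,0,0,0.04,0.2,0,0,0,0.04,0.2,0,0,0,0,0,0,0]}}

```text
t: 10.53
tcp_pos: [0.5568, 0.033, 0.0124]
tcp_rot: [-0.0, 0.091, 0.996, 0.0]
ft_force: [-0.4, -2.5, 2.4]
finger_gap: 0.004
gripper_force: 1.7
```

Call:
{"fn": "play_rows", "kwargs": {"series": [0,0.02,0.1,0,0,0,0.02,0.1,0,0,0,0.02,0.1,0,0,0,0,0,0,0]}}

```text
t: 10.87
tcp_pos: [0.5572, 0.0351, 0.0123]
tcp_rot: [-0.0, 0.091, 0.996, -0.001]
ft_force: [-2.3, -6.1, 2.9]
finger_gap: -0.001
gripper_force: 3.3
```

Call:
{"fn": "play_rows", "kwargs": {"series": [0,0.02,0.1,0,0,0,0.02,0.1,0,0,0,0,0,0,0]}}

```text
t: 11.12
tcp_pos: [0.5572, 0.0354, 0.0124]
tcp_rot: [-0.0, 0.092, 0.996, -0.003]
ft_force: [-3.7, -12.8, 4.5]
finger_gap: -0.0
gripper_force: 6.7
```

It stopped firmly at 13 N. I'll back off, rise and check.

Call:
{"fn": "play_rows", "kwargs": {"series": [0,-0.2,-1,0,0,0,-0.4,-2,0,0,0,0,0,2.5,0,0,0,0,3,0,0,-1.5,0,3,0,0,-3,0,3,0,0,-3,0,0,0,0,-3,0,0,0,0,-3,0,0,0,0,0,0,0,0]}}

```text
t: 11.95
tcp_pos: [0.4125, 0.0084, 0.1266]
tcp_rot: [-0.001, 0.091, 0.996, 0.001]
ft_force: [0.7, -1.0, 0.1]
finger_gap: -0.0
gripper_force: 0.0
```

Run:
```python
from h import *
a=np.radians(10.5);ex=np.array([np.cos(a),-np.sin(a)]);ey=np.array([np.sin(a),np.cos(a)]);E0=np.array([.6306,.2062])
for n in("top","scene"):
    im,d=cams.read_camera(n);p=cams.camera_params(n);m=masks(im)
    for k,h in(("red",.015),("yel",.025)):
        v,u=np.nonzero(m[k]);W=hit(p,np.c_[u,v],h)[:,:2];J=np.c_[(W-E0)@ex,(W-E0)@ey+.165]*1000
        J=J[(J[:,0]>-130)&(J[:,0]<35)&(J[:,1]>-230)&(J[:,1]<190)]
        print(n,k,np.round(np.percentile(J,[1,50,99],axis=0),1).tolist(),rect(J/1000))
cv2.imwrite("pics/s6.png",cv2.resize(im[240:360,260:400],None,fx=5,fy=5,interpolation=cv2.INTER_CUBIC)[:,:,::-1])
```

```text
top red [[-76.8, 86.7], [-72.8, 128.2], [-3.6, 161.7]] (array([-40.1, 122.9]), 77.3, 73.5, 89.52)Traceback (most recent call last):
  File "<stdin>", line 8, in <module>
    return _quantile_unchecked(
        a, q, axis, out, overwrite_input, method, keepdims, weights)
    return _ureduce(a,
                    func=_quantile_ureduce_func,
    ...<5 lines>...
                    overwrite_input=overwrite_input,
                    method=method)
    r = func(a, **kwargs)
    result = _quantile(arr,
                       quantiles=q,
    ...<2 lines>...
                       out=out,
                       weights=wgt)
    slices_having_nans = np.isnan(arr[-1, ...])
                                  ~~~^^^^^^^^^
IndexError: index -1 is out of bounds for axis 0 with size 0
```

The arm still hides part of the top view. I'll give the phone one more gentle push towards the fence, at its middle, before the final check.

Call:
{"fn": "play_rows", "kwargs": {"series": [0,1.3,2.4,0,0,0,1.3,2.4,0,0,0,1.3,2.4,0,0,0,1.3,2.4,-1,0,0,1.2,2.3,-2,0,0,1.2,2.3,-2,0,0,0,0,-2.5,0,0,0,0,-2.5,0,0,0,0,-1.2,0,0,0,0,0,0]}}

```text
t: 12.83
tcp_pos: [0.492, 0.15, 0.0112]
tcp_rot: [-0.003, 0.091, 0.996, -0.0]
ft_force: [-0.5, -0.9, 0.5]
finger_gap: 0.003
gripper_force: 0.0
```

Call:
{"fn": "play_rows", "kwargs": {"series": [0,0,0,0,0]}}

```text
t: 12.92
tcp_pos: [0.4936, 0.1501, 0.014]
tcp_rot: [-0.001, 0.091, 0.996, 0.0]
ft_force: [-0.3, 0.4, 0.5]
finger_gap: 0.002
gripper_force: 0.0
```

Call:
{"fn": "play_rows", "kwargs": {"series": [0,0,0,-0.7,0,0,0,0,0,0,0,0.7,-0.13,0,0,0,0.7,-0.13,0,0,0,0.6,-0.11,0,0,0,0.5,-0.09,0,0,0,0.4,-0.07,0,0,0,0.3,-0.05,0,0,0,0,0,0,0]}}

```text
t: 13.67
tcp_pos: [0.5261, 0.1437, 0.0077]
tcp_rot: [0.0, 0.091, 0.996, 0.0]
ft_force: [0.2, -0.4, -0.6]
finger_gap: -0.002
gripper_force: 0.0
```

Call:
{"fn": "play_rows", "kwargs": {"series": [0,0.2,-0.04,0,0,0,0.2,-0.04,0,0,0,0.1,-0.02,0,0,0,0,0,0,0]}}

```text
t: 14.0
tcp_pos: [0.5299, 0.1429, 0.0076]
tcp_rot: [-0.001, 0.091, 0.996, 0.0]
ft_force: [-1.7, 0.2, 0.7]
finger_gap: -0.004
gripper_force: 0.9
```

Call:
{"fn": "play_rows", "kwargs": {"series": [0,0.1,-0.02,0,0,0,0.1,-0.02,0,0,0,0,0,0,0]}}

```text
t: 14.25
tcp_pos: [0.5299, 0.1428, 0.0075]
tcp_rot: [-0.002, 0.091, 0.996, 0.0]
ft_force: [-9.1, 2.5, 5.7]
finger_gap: -0.001
gripper_force: 4.4
```

It's firm against the fence, since the position held while the force rose to 9 N. Now I'll back off, rise and move clear for the final check.

Call:
{"fn": "play_rows", "kwargs": {"series": [0,-1,0.18,0,0,0,-2,0.36,0,0,0,0,0,2.5,0,0,0,0,3,0,0,-2,0,3,0,0,-3,0,3,0,0,-3,0,3,0,0,-3,0,2,0,0,-3,0,0,0,0,-3,0,0,0]}}

```text
t: 15.08
tcp_pos: [0.333, 0.148, 0.1732]
tcp_rot: [0.002, 0.091, 0.996, 0.001]
ft_force: [0.9, 0.5, -0.6]
finger_gap: 0.004
gripper_force: 0.0
```

Call:
{"fn": "play_rows", "kwargs": {"series": [0,-2,-3,0,0,0,-2,-3,0,0,0,-1,-3,0,0,0,0,-3,0,0,0,0,-3,0,0,0,0,-3,0,0,0,0,-3,0,0,0,0,-3,0,0,0,0,-3,0,0,0,0,0,0,0]}}

```text
t: 15.92
tcp_pos: [0.2833, -0.1263, 0.1718]
tcp_rot: [0.001, 0.094, 0.996, -0.001]
ft_force: [0.4, 0.3, 0.2]
finger_gap: -0.001
gripper_force: 0.0
```

Run:
```python
from h import *
a=np.radians(10.5);ex=np.array([np.cos(a),-np.sin(a)]);ey=np.array([np.sin(a),np.cos(a)]);E0=np.array([.6306,.2062])
for n in("top","scene"):
    im,d=cams.read_camera(n);p=cams.camera_params(n);m=masks(im)
    if n=="scene": cv2.imwrite("pics/s7.png",cv2.resize(im[240:360,260:400],None,fx=5,fy=5,interpolation=cv2.INTER_CUBIC)[:,:,::-1])
    for k,h in(("red",.015),("yel",.025)):
        v,u=np.nonzero(m[k]);W=hit(p,np.c_[u,v],h)[:,:2];J=np.c_[(W-E0)@ex,(W-E0)@ey+.165]*1000
        J=J[(J[:,0]>-130)&(J[:,0]<35)&(J[:,1]>-230)&(J[:,1]<190)]
        if len(J): print(n,k,np.round(np.percentile(J,[1,50,99],axis=0),1).tolist(),rect(J/1000))
s=state();print(s["t"],s["tcp_pos"])
```

```text
top red [[-76.9, 15.0], [-72.9, 85.0], [-3.7, 161.6]] (array([-40.2,  88.1]), 148.1, 73.4, 89.69)
top yel [[-69.3, -19.2], [-18.5, 3.3], [19.8, 13.0]] (array([-25.1,  -2.5]), 32.2, 91.3, 87.76)
scene red [[-73.7, 21.4], [-19.6, 129.6], [-0.6, 166.6]] (array([-37.5,  92.9]), 147.9, 73.6, 89.58)
scene yel [[-65.2, -16.8], [-12.3, 7.4], [22.6, 21.9]] (array([-21.5,   4.7]), 40.1, 90.4, 85.5)
16.0167 [ 0.28303462 -0.12307431  0.17159487]
```

View pics/s7.png

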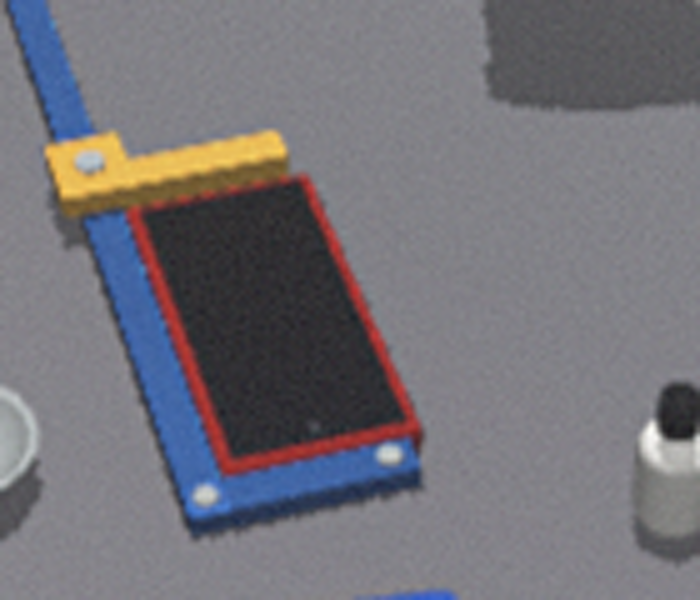

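The phone sits in the corner against the fence and the stop, and the clamp bar is against its other end. The measured phone centre is about (-39, 90) mm at under 0.5°. The clamp's contact position gives q ≈ 0.178, and the bystanders in view are undisturbed.

```bash
python3 -c "
from bench import bot
print(bot.finish_job())"
```

```text
the job is handed in; nothing more can be done
None
```

I handed the job in at about 16 s: the phone is in the jig's corner against the fence and end stop, with the clamp closed on its other end. The simulator gave no verdict. An early push pressed on the phone's rim, so I redid it lower; in the pictures the phone stayed flat throughout.

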